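Set up the jeweller's pattern-plate fixture

TASK

Set up the fixture board on the jeweller's bench: slide the heavy steel blocks, however many there are, along the deck and over its end into the catch tray, and slide the pattern plate along the deck until its three holes drop over the three pins and it lies fully down. With the plate home and the T-key fitted squarely and fully down on the clamp's square spindle, turn the clamp with the key (never by pushing the clamp itself) until it stops over the plate, and leave the key on. Slide the blocks and the plate, do not lift them off the deck, and leave the other things on the bench alone.

Things in the scene. Friction and masses are not known exactly. Their poses are not given: they have to be found in the camera images.
- board: fixed fixture board, 320 (its x) x 475 mm (its y), at varying place and yaw. Origin on the bench under it. Wooden deck: y from -235 to +100 mm, top 50 mm above the bench. At y = +100 mm it steps down 8 mm to a steel end, y from +100 to +240 mm, top 42 mm above the bench
- nest (a point): point on the steel end, 42 mm above the bench, at board (0, +149) mm, axes as the board: here lie the plate's origin and axes when it is home. Fixed steel pins, 12 mm diameter, 7 mm tall (tops 1 mm below deck level), chamfered, stand at nest (x, y) (+38, -24), (-38, -24), (0, +18) mm: a plate slid off the deck in +y rides on them until its holes drop over them
- plate: loose steel pattern plate, 110 (its x) x 90 (its y) x 6 mm, 0.5 kg, flat on the deck, its x within 0.35 rad of the board's. Three 16 mm through holes at (+38, -24), (-38, -24), (0, +18) mm. Upright dark wooden grip bar on top, 50 mm along x, 16 mm along y, centred at (0, -11) mm, from 6 to 36 mm above the underside. Origin at the centre of the underside
- key: loose steel T-key upright on the deck, 0.3 kg: square hub 50 x 50 x 26 mm with a square 17 mm bore open below (26 mm deep, sides along its x and y); on the hub a grip bar, 80 mm along its x, 16 mm along its y, from 26 to 56 mm above the underside. Origin at the centre of the underside
- shaft (a point): centre of the spindle shoulder, 59 mm above the bench, at board (+105, +149) mm; turns with the clamp. A 14 mm square shaft (sides along this point's x, y) rises 23 mm from it; the key's origin lies here when down, at any quarter turn, with 0.2 rad of play either way. The clamp arm (22 x 8.5 mm, top level with the shoulder) reaches 70 mm along this point's -x, 2.5 mm above a plate that is home
- clamp (a joint): turn of the clamp in rad, anticlockwise seen from above as it grows; 0.05 to 0.3 parked beside the plate's place, 1.3 the stop, arm pointing to board -x over the plate. Friction 0.06 N m, stays where it is left
- tray: fixed aluminium catch tray on the bench against the board's -y end (2 mm gap), 350 (its x) x 180 (its y) x 40 mm outside, walls and floor 5 mm, so its rim is 10 mm below the deck. Origin under its centre, at board x 0, y -327 mm, axes as the board
- block1: one of up to four identical plain steel bench blocks, 56 (its x) x 90 (its y) x 22 mm, about 0.9 kg, lying flat on the wooden deck near the tray; origin under its centre; absent in some runs
- block2: one of up to four identical plain steel bench blocks, 56 (its x) x 90 (its y) x 22 mm, about 0.9 kg, lying flat on the wooden deck near the tray; origin under its centre; absent in some runs
- block3: one of up to four identical plain steel bench blocks, 56 (its x) x 90 (its y) x 22 mm, about 0.9 kg, lying flat on the wooden deck near the tray; origin under its centre; absent in some runs
- block4: one of up to four identical plain steel bench blocks, 56 (its x) x 90 (its y) x 22 mm, about 0.9 kg, lying flat on the wooden deck near the tray; origin under its centre; absent in some runs
- pot: small amber glass jar with white cap, 44 mm across, 50 mm tall, standing on the steel end of the board; origin under its centre; leave alone
- hammer: hammer 240 mm long lying on the bench near the robot; leave alone
- mandrel: steel ring mandrel, tapered rod 200 mm long, lying on the bench to the left; leave alone
- cuff: open copper cuff ring, 68 mm across, 30 mm tall, on the bench to the left of the board; leave alone
- coil: flat copper ring, 80 mm across, on the bench to the right of the tray; leave alone
- benchpin: forked wooden bench pin, 185 x 70 x 16 mm, on the bench near the robot; leave alone
There are look-alikes about, which are no part of the job. What is shaped like the block4 but pink is not meant. What is shaped like the plate but turquoise is not meant.

How it is judged:
By the outcome, as a careful person would: the job done as asked, in the order asked, and still so for the second after the job is handed in, with the robot touching nothing.
Of block1, block2, block3, block4 only 2 to 4 are there at a start; the rules pass over those that are not, and their reading is None.
At some moment in a run one of block1, block2, block3, block4, key may be knocked a few centimetres aside while the robot is not near it.
It also fails if it takes over 210 s, if anything falls off the work surface, if the arm or the gripper's body presses on something with over 40 N, if the wrist force passes 120 N, or if a joint passes its speed limit or range.

ROBOT

A 6-joint arm with a two-finger parallel gripper is mounted at the origin on the work surface. World frame = base frame: x ahead of the robot, y to its left, z up, the work surface at z = 0. Lengths are in m, angles in rad, forces in N, time in s.
With the tool pointing down it reaches from about 0.325 to 1 m from the base axis. Payload 5.1 kg.
Tool frame: the origin (TCP) lies on the centre line of the jaws, within the pads' length; the fingertips stand 19 mm ahead of it and the grasp point (between the pads) is the TCP (r.tip_reach is the distance from the TCP to the fingertips, in m); x points along the fingers, z is the direction in which the jaws open and shut, and the axes are right-handed (so a half turn about x gives the same grasp; the last joint's range is limited). The gripper opens to 85 mm and grips with 20 to 120 N. Pads are 22 mm wide; open, the fingers measure 114 mm over their backs; the gripper's body (76 mm by 85 mm) begins 54 mm behind the grasp point. The pads swing forward as they close: fully open they stand 13 mm farther back than shut.
Start: joints at [1.094, 0.124, 1.65, -0, 1.367, -0.083], TCP at [0.249, 0.6, 0.25] pointing down, gripper open.
Joint ranges: [-2.61, 2.61], [-1.02, 2.33], [0.03, 2.71], [-1.35, 4.49], [0.32, 2.68], [-2.91, 2.91]. Speed limits (rad/s): [2.57, 2.57, 3.14, 3.14, 3.14, 3.14].

INTERFACE

Orientations are given as a rotation vector (axis times angle).
In Python, from cell import status, imaging, workorder, r gives the robot as it stands.
- The arm moves only by the shell command python3 -m inch 'ROWS' [OPENING] [FORCE]. ROWS is JSON, a list that holds one entry, the list of rows, each a list of 4 numbers: the shift along the tool's x, y, z in mm, then the turn about the tool's x in degrees. A call has 1 to 10 rows; each row is the pose to reach, as a shift and turn from the pose measured when the call began, along the tool's axes at that moment; what a row does not reach only later rows make up. A row lasts 1/12 s, in which the tool goes at most 41.7 mm and 7.16 degrees, less where a joint would pass 70% of its speed; a pose out of reach is approached as far as the arm can. A call with a gripper value outside its range is refused whole. OPENING is the opening in per cent of the stroke, from 0 (shut) to 100 (fully open), set as the call begins (- or left out, the last holds). The fingers move at their own pace and stop on an object; FORCE is the grip in N (left out, the last holds). Time passes only in rows, so rows that repeat a pose let the fingers close. It gives the time, the measured TCP pose, the force and the opening at its end, in the units of the state.
- status.read_state(): the state, without advancing time (a new reading comes with each control period).
- imaging.capture(name): name is "scene" or "top" or "wrist"; returns the picture (384x512x3 uint8, red, green, blue); there is no depth.
- imaging.camera_info(name): a dict with "fx", "fy", "cx", "cy" (pixels), "extrinsics" (4x4, takes a point from camera to world coordinates). Camera axes: x right, y up, looking along -z (the intrinsics and any distortion apply to the point x, -y, -z); pixel columns grow to the right and rows downward; lengths in m; the calibration is good to about 2 mm. A picture is of the moment at which its call begins: read the wrist's pose just before it. camera_info takes no time and is no camera call; for the wrist camera it gives the pose at the moment of the call.
- workorder.close_job(): hands the job in, once; it reports no verdict.
The state is a dict: "time_s": time; "joints": joint angles; "joint_vel": joint speeds; "effort": joint torques, N m; "position": TCP position; "ee_rot": TCP orientation; "ft_force": force on the tool from outside, world axes, zero at the start; "moment": the same for the moment, N m; "width": finger opening in m.
Only numpy, scipy, OpenCV 4.12 (cv2) and the standard library are available. Lean on these libraries where they do the work, as an engineer would, in place of code of your own. Each camera call takes 0.05 s, during which the arm holds its last target. There are 200 camera calls.

## Working session

There is one attempt and no reset: what is moved stays moved. The work goes in short steps, Python scripts to look and compute and a shell command to move; the robot and the scene stay as the last step left them, time stands still between calls to the robot, and variables do not carry over. Pictures are saved under pics/ and viewed, about 12 in all and at most 16, crops included, and the job is handed in when it is done.

```bash
ls; mkdir -p pics; cat > h.py <<'E'
import numpy as np, cv2
from scipy.spatial.transform import Rotation as R
from cell import status, imaging, workorder, r
def cap(cam,name=None):
    info=imaging.camera_info(cam); im=np.array(imaging.capture(cam))
    if name: cv2.imwrite(f'pics/{name}.png',im[:,:,::-1])
    return im,info
def ray(info,uv,z):
    E=np.array(info['extrinsics']); u,v=uv
    d=np.array([(u-info['cx'])/info['fx'],-(v-info['cy'])/info['fy'],-1])
    d=E[:3,:3]@d; o=E[:3,3]; return o+d*(z-o[2])/d[2]
def proj(info,p):
    E=np.array(info['extrinsics']); c=E[:3,:3].T@(np.array(p)-E[:3,3])
    return np.array([info['cx']+info['fx']*c[0]/-c[2], info['cy']-info['fy']*c[1]/-c[2]])
E
python3 - <<'E'
from h import *
for c in ('top','scene','wrist'):
    im,i=cap(c,c+'0'); print(c,{k:(np.round(v,3).tolist()) for k,v in i.items() if k!='name'})
s=status.read_state(); print(s)
a=[cv2.imread(f'pics/{c}0.png') for c in('top','scene')]
print(R.from_rotvec(s['ee_rot']).as_matrix().round(3))
E
```

```text
pics
top {'fx': 387.83, 'fy': 387.83, 'cx': 251.552, 'cy': 195.946, 'extrinsics': [[-0.003, 0.991, -0.136, 0.323], [-1.0, -0.003, 0.002, -0.008], [0.001, 0.136, 0.991, 1.552], [0.0, 0.0, 0.0, 1.0]]}
scene {'fx': 451.969, 'fy': 451.969, 'cx': 263.207, 'cy': 196.367, 'extrinsics': [[-0.703, -0.593, 0.393, 1.094], [0.711, -0.591, 0.38, 0.509], [0.007, 0.547, 0.837, 1.25], [0.0, 0.0, 0.0, 1.0]]}
wrist {'fx': 282.662, 'fy': 282.662, 'cx': 261.261, 'cy': 194.207, 'extrinsics': [[0.383, -0.888, -0.253, 0.186], [0.924, 0.368, 0.107, 0.626], [-0.002, -0.275, 0.962, 0.372], [0.0, 0.0, 0.0, 1.0]]}
{'time_s': 0.15, 'joints': array([ 1.09439631e+00,  1.24386225e-01,  1.65136764e+00, -1.58157245e-05,
        1.36748718e+00, -8.25778561e-02]), 'joint_vel': array([ 0.00142608, -0.00105071, -0.00402384,  0.00166354, -0.00087061,
        0.00027845]), 'effort': array([ 8.29843830e-04, -4.24224007e+01, -3.66014206e+01,  3.13416092e-05,
        4.63543562e-03, -3.14807210e-05]), 'position': array([0.24923215, 0.59984027, 0.24931102]), 'ee_rot': array([-0.91526115,  1.37162577,  0.9139227 ]), 'ft_force': array([-0.5316405 , -0.00126722,  0.17996032]), 'moment': array([ 0.01497907, -0.02410448,  0.00507543]), 'width': 0.08553925267035453}
[[-0.001 -0.923  0.384]
 [-0.001  0.384  0.923]
 [-1.     0.    -0.002]]
```

View pics/top0.png

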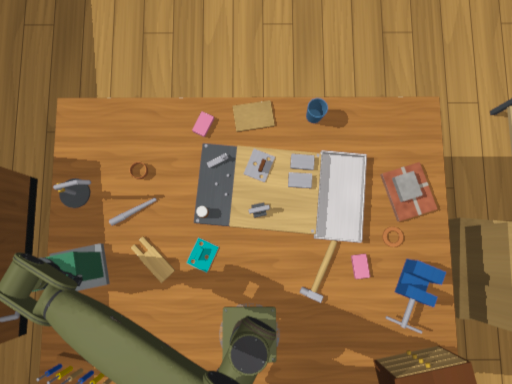

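View pics/scene0.png

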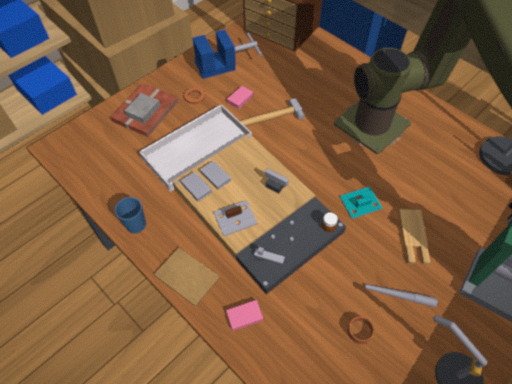

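The top view shows two grey blocks on the deck at (302,162) and (300,181). The plate is at (259,164), the key at (260,210), the clamp at (217,160), the pot at (202,211) and the tray at (342,196). The look-alikes are the turquoise plate at (203,255) and the pink blocks at (204,124) and (361,266). All of these are off the board, so I'm choosing the grey ones on the deck. Next is one close crop plus a board fit.

```bash
python3 - <<'E'
from h import *
a=cv2.imread('pics/top0.png')[135:250,180:380]; cv2.imwrite('pics/topc.png',cv2.resize(a,None,fx=4,fy=4,interpolation=cv2.INTER_CUBIC))
b=cv2.imread('pics/top0.png'); hsv=cv2.cvtColor(b,cv2.COLOR_BGR2HSV)
for p in [(215,190),(280,200),(302,162),(250,165),(340,200)]: print(p,hsv[p[1],p[0]])
E
```

```text
(215, 190) [110  16  96]
(280, 200) [ 20 117 190]
(302, 162) [126   7 174]
(250, 165) [126   7 177]
(340, 200) [  8   5 209]
```

View pics/topc.png

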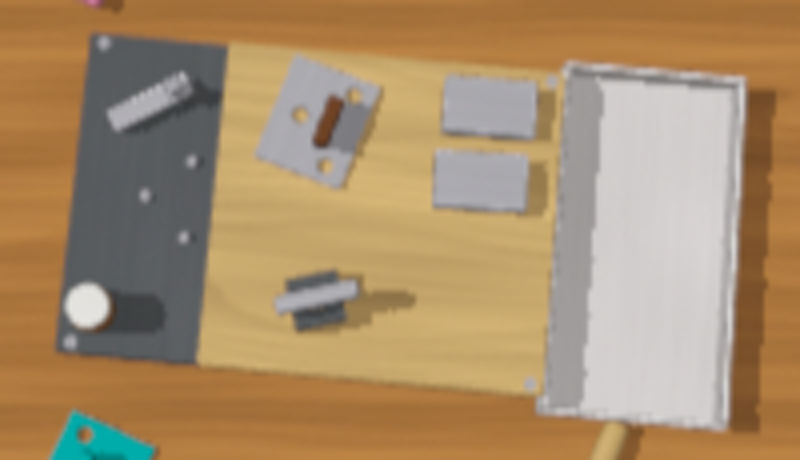

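The crop shows the board, with the deck corners at about (228,45), (197,363) and (543,397). The pins are at (192,160), (145,195) and (184,237), and the spindle is near (180,85) with its arm reaching to (112,122). Plate, key and two blocks are all clear.

```bash
cat >> h.py <<'E'
def l2w(b,p): 
    c,s=np.cos(b[2]),np.sin(b[2]); p=np.atleast_2d(p); return np.c_[b[0]+c*p[:,0]-s*p[:,1], b[1]+s*p[:,0]+c*p[:,1]]
def w2l(b,p):
    c,s=np.cos(b[2]),np.sin(b[2]); p=np.atleast_2d(p)-[b[0],b[1]]; return np.c_[c*p[:,0]+s*p[:,1], -s*p[:,0]+c*p[:,1]]
def fit(L,W):  # rigid 2D fit local->world
    L=np.array(L,float);W=np.array(W,float); l=L-L.mean(0);w=W-W.mean(0)
    a=np.arctan2((l[:,0]*w[:,1]-l[:,1]*w[:,0]).sum(),(l*w).sum()); m=l2w([0,0,a],L.mean(0))[0]
    b=np.r_[W.mean(0)-m,a]; return b, np.abs(l2w(b,L)-W).max()
E
python3 - <<'E'
from h import *
i=imaging.camera_info('top')
def P(pts,z): return [ray(i,((u+.5)/4-.5+180,(v+.5)/4-.5+135),z)[:2] for u,v in pts]
W=P([(92,36),(60,350)],.042)+P([(228,45),(197,363),(543,397)],.05)+P([(192,160),(145,195),(184,237)],.049)
L=[(.16,.24),(-.16,.24),(.16,.1),(-.16,.1),(-.16,-.235),(.038,.125),(0,.167),(-.038,.125)]
b,e=fit(L,W); print('board',b.round(4),e); print((w2l(b,W)*1e3).round(0).tolist())
print('spindle,arm tip',(w2l(b,P([(180,85),(112,122)],.06))*1e3).round())
pl,e=fit([(.055,.045),(.055,-.045),(-.055,-.045),(-.055,.045)],P([(297,55),(383,90),(340,188),(257,155)],.056)); print('plate',pl.round(4),e,w2l(b,pl[:2])*1e3,pl[2]-b[2])
for q in ([(446,75),(537,80),(535,138),(442,132)],[(436,150),(529,155),(526,212),(434,207)]):
    k,e=fit([(.028,.045),(.028,-.045),(-.028,-.045),(-.028,.045)],P(q,.072)); print('block',k.round(4),e,(w2l(b,k[:2])*1e3).round(),k[2]-b[2])
q=np.array(P([(276,302),(358,288)],.106)); d=q[1]-q[0]; print('key',q.mean(0),np.linalg.norm(d),np.arctan2(d[1],d[0]), (w2l(b,q.mean(0))*1e3).round())
print('pot',(w2l(b,P([(88,305)],.092))*1e3).round())
np.save('board.npy',b)
E
```

```text
board [ 0.5626 -0.0384 -0.0941] 0.004567506903769447
[[157.0, 238.0], [-158.0, 236.0], [158.0, 101.0], [-159.0, 101.0], [-161.0, -234.0], [40.0, 126.0], [1.0, 168.0], [-37.0, 126.0]]
spindle,arm tip [[111. 144.]
 [ 68. 207.]]
plate [ 0.6503 -0.0424 -0.3946] 0.0018751591897997466 [[87.65416634  4.22931485]] -0.30045584450808405
block [ 0.6617 -0.2086 -0.0665] 0.0010466794454659922 [[ 115. -160.]] 0.027671235653516243
block [ 0.5878 -0.1986 -0.0596] 0.0006357187544743237 [[  40. -157.]] 0.034530779922275455
key [ 0.47371983 -0.03813606] 0.07796843158163817 -1.404285765227422 [[-88.  -8.]]
pot [[-116.  206.]]
```

```bash
cat >> h.py <<'E'
def pose():
    s=status.read_state(); return np.array(s['position']),R.from_rotvec(s['ee_rot']).as_matrix(),s
def goal(p,deg):
    "tool shift (mm) and turn (deg, about tool x) to world point p with jaw axis at world angle deg"
    q,M,s=pose(); d=M.T@(np.array(p)-q)*1e3; a=np.degrees(np.arctan2(M[1,2],M[0,2]))
    t=(a-deg+90)%180-90; print('shift',d.round(1),'turn',round(t,1),'| at',q.round(4),'jaw',round(a,1),'t',round(s['time_s'],2),'F',np.round(s['ft_force'],1),'Mz',round(s['moment'][2],3),'w',round(s['width'],4),'j6',round(s['joints'][5],2))
def bgoal(x,y,z,deg):
    b=np.load('board.npy'); goal(np.r_[l2w(b,(x/1e3,y/1e3))[0],z/1e3],deg+np.degrees(b[2]))
E
python3 -c "
from h import *
print(r.tip_reach); bgoal(115,-88,200,1.6)"
```

```text
0.019
shift [  50.1 -670.1 -519.2] turn 71.2 | at [0.2492 0.5998 0.2493] jaw 67.4 t 0.15 F [-0.5 -0.   0.2] Mz 0.005 w 0.0855 j6 -0.08
```

```bash
python3 -m inch '[[[2,-32,-25,4],[5,-64,-50,8],[8,-96,-74,12],[10,-128,-99,15],[12,-160,-124,18],[14,-192,-149,22],[17,-224,-173,25],[19,-256,-198,28],[22,-288,-223,32],[24,-320,-248,35]]]' 20; python3 -c "
from h import *
bgoal(115,-88,200,1.6)"
```

```text
time_s: 0.98
position: [0.4498, 0.2461, 0.2253]
ee_rot: [-0.442, 1.527, 0.44]
ft_force: [0.7, -0.1, -0.2]
width: 0.0169
shift [  25.6 -440.7  -19.3] turn 36.1 | at [0.4498 0.2461 0.2253] jaw 32.3 t 0.98 F [ 0.7 -0.1 -0.2] Mz -0.018 w 0.0169 j6 -0.17
```

```bash
python3 -m inch '[[[3,-40,-2,4],[6,-80,-4,7],[9,-120,-6,11],[12,-160,-8,15],[14,-200,-10,19],[16,-240,-11,23],[18,-280,-13,26],[20,-320,-15,30],[22,-360,-17,33],[24,-400,-18,36]]]'; python3 -m inch '[[[1,-40,0,0],[1,-40,0,0],[1,-40,0,0]]]';python3 -c "
from h import *
bgoal(115,-88,74,1.6); cap('wrist','w1')
im,i=cap('top'); im=im[:,:,::-1]; cv2.imwrite('pics/t1.png',cv2.resize(im[135:250,180:380],None,fx=4,fy=4))
hsv=cv2.cvtColor(im,cv2.COLOR_BGR2HSV)
"
```

```text
time_s: 1.82
position: [0.6485, -0.1038, 0.201]
ee_rot: [0.052, 1.572, -0.055]
ft_force: [0.5, 0.7, 1.0]
width: 0.0171
time_s: 2.07
position: [0.6454, -0.1457, 0.1991]
ee_rot: [0.056, 1.573, -0.057]
ft_force: [0.3, 0.2, 0.3]
width: 0.0168
shift [125.   10.7  23.1] turn -0.3 | at [ 0.6454 -0.1457  0.1991] jaw -4.1 t 2.07 F [0.3 0.2 0.3] Mz -0.031 w 0.0168 j6 -0.23
```

View pics/w1.png

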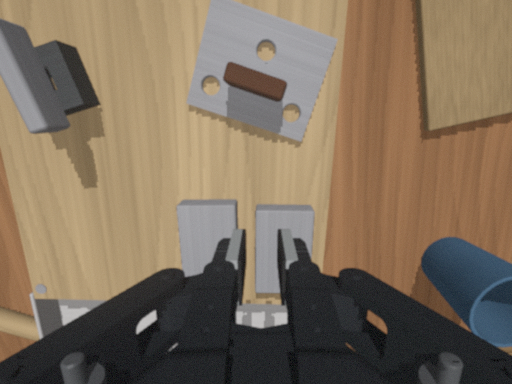

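```bash
python3 -c "
from h import *
i=imaging.camera_info('wrist'); b=np.load('board.npy')
for n,z,q in (('B',.072,[(180,200),(237,199)]),('A',.072,[(256,206),(312,205)]),('plate',.056,[(215,0),(336,42),(300,140),(189,103)])):
    w=np.array([ray(i,p,z)[:2] for p in q]); print(n,w.round(4).tolist(),(w2l(b,w)*1e3).round().tolist())
bgoal(117,-92,74,1.6)"
```

```text
B [[0.5703, -0.1463], [0.623, -0.1489]] [[18.0, -107.0], [71.0, -104.0]]
A [[0.6401, -0.1569], [0.6922, -0.1594]] [[88.0, -111.0], [140.0, -108.0]]
plate [[0.6188, 0.0173], [0.7178, -0.0205], [0.6849, -0.1005], [0.5865, -0.0611]] [[51.0, 61.0], [153.0, 32.0], [128.0, -50.0], [26.0, -20.0]]
shift [125.6   4.   25.1] turn -0.1 | at [ 0.6455 -0.1432  0.1996] jaw -3.9 t 2.17 F [0.  1.  0.1] Mz 0.054 w 0.0168 j6 -0.23
```

```bash
python3 -m inch '[[[30,12,23,0],[60,12,23,0],[90,12,23,0],[115,12,23,0],[122,12,23,0],[125,12,23,0],[125,12,23,0]]]';python3 -c "
from h import *
bgoal(112,-250,74,1.6);bgoal(112,-275,74,1.6)"
```

```text
time_s: 2.75
position: [0.669, -0.1318, 0.0749]
ee_rot: [0.052, 1.573, -0.053]
ft_force: [-0.5, -1.3, 0.6]
width: 0.0166
shift [   1.1 -166.9   -7.3] turn -0.0 | at [ 0.669  -0.1318  0.0749] jaw -3.8 t 2.75 F [-0.5 -1.3  0.6] Mz -0.004 w 0.0166 j6 -0.21
shift [   1.1 -191.9   -8. ] turn -0.0 | at [ 0.669  -0.1318  0.0749] jaw -3.8 t 2.75 F [-0.5 -1.3  0.6] Mz -0.004 w 0.0166 j6 -0.21
```

```bash
python3 -m inch '[[[1,-8,0,0],[1,-16,-1,0],[1,-26,-1,0],[1,-38,-2,0],[1,-50,-2,0],[1,-62,-3,0],[1,-74,-3,0],[1,-86,-4,0],[1,-98,-4,0],[1,-110,-5,0]]]'; python3 -c "
from h import *
bgoal(112,-250,74,1.6);bgoal(112,-275,74,1.6)"; python3 -m inch '[[[0,-12,-1,0],[0,-24,-1,0],[0,-36,-2,0],[0,-48,-2,0],[0,-60,-3,0],[0,-70,-3,0],[0,-78,-3,0],[0,-82,-3,0],[0,-82,-3,0]]]'; python3 -c "
from h import *
cap('wrist','w2');bgoal(42,-84,150,2)"
```

```text
time_s: 3.58
position: [0.658, -0.2416, 0.0766]
ee_rot: [0.054, 1.569, -0.052]
ft_force: [0.7, 6.0, 4.3]
width: 0.017
shift [  2.5 -56.5  -3.6] turn -0.1 | at [ 0.658  -0.2416  0.0766] jaw -3.9 t 3.58 F [0.7 6.  4.3] Mz 0.011 w 0.017 j6 -0.36
shift [  2.5 -81.5  -4.2] turn -0.1 | at [ 0.658  -0.2416  0.0766] jaw -3.9 t 3.58 F [0.7 6.  4.3] Mz 0.011 w 0.017 j6 -0.36
time_s: 4.33
position: [0.6493, -0.3246, 0.0764]
ee_rot: [0.055, 1.569, -0.054]
ft_force: [-0.8, 0.3, -0.4]
width: 0.0171
shift [-73.5 193.8 -66.2] turn -0.5 | at [ 0.6493 -0.3238  0.0764] jaw -3.9 t 4.38 F [-0.   0.3 -0.2] Mz 0.022 w 0.0171 j6 -0.47
```

View pics/w2.png

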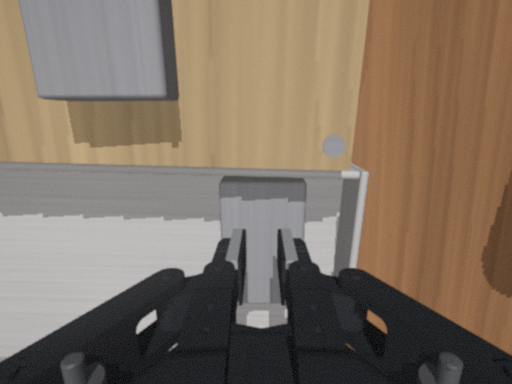

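Block A has dropped into the tray; it lies at columns 220–305, just inside the tray wall at row 178. Block B, seen at the top left, is next.

```bash
python3 -m inch '[[[-40,0,0,0],[-75,0,0,0],[-75,40,-15,0],[-75,80,-30,0],[-75,120,-45,0],[-75,160,-60,0],[-75,193,-65,0],[-75,198,-65,0],[-75,198,-65,0]]]'; python3 -c "
from h import *
cap('wrist','w3');bgoal(43,-84,74,2);i=imaging.camera_info('wrist');print([proj(i,np.r_[l2w(np.load('board.npy'),(x/1e3,-.106))[0],.072]).round() for x in (16,72)])"
```

```text
time_s: 5.13
position: [0.5977, -0.1192, 0.1517]
ee_rot: [0.051, 1.569, -0.049]
ft_force: [-0.1, -0.7, -0.1]
width: 0.0169
shift [77.9 -5.3 -0.4] turn -0.4 | at [ 0.5981 -0.1208  0.1519] jaw -3.8 t 5.18 F [0.4 0.4 0.7] Mz 0.01 w 0.0173 j6 -0.22
[array([224., 241.]), array([296., 242.])]
```

View pics/w3.png

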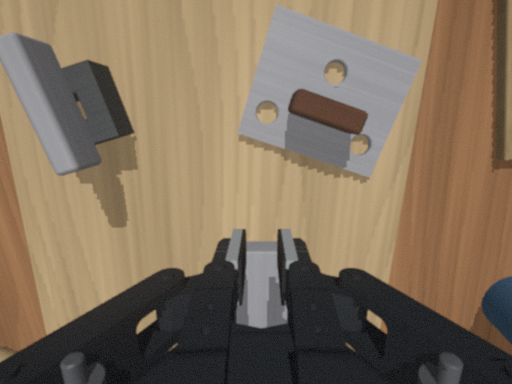

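Block B's near edge is at row 242, centred under the jaws as predicted. Next I descend and push.

```bash
python3 -m inch '[[[30,-1,0,0],[60,-1,0,0],[74,-1,0,0],[78,-1,0,0],[78,-1,0,0]]]'; python3 -m inch '[[[0,-8,0,0],[0,-16,0,0],[0,-26,-1,0],[0,-38,-1,0],[0,-50,-2,0],[0,-62,-2,0],[0,-74,-3,0],[0,-86,-3,0],[0,-98,-4,0],[0,-110,-4,0]]]'; python3 -m inch '[[[0,-12,-1,0],[0,-24,-1,0],[0,-36,-2,0],[0,-48,-2,0],[0,-60,-3,0],[0,-70,-3,0],[0,-78,-3,0],[0,-80,-3,0],[0,-80,-3,0]]]'; python3 -c "
from h import *
cap('wrist','w4');goal((.4737,-.0381,.20),9.5)"
```

```text
time_s: 5.6
position: [0.5974, -0.1225, 0.0723]
ee_rot: [0.054, 1.571, -0.052]
ft_force: [-0.3, 0.2, 0.8]
width: 0.0171
time_s: 6.43
position: [0.5867, -0.2328, 0.074]
ee_rot: [0.055, 1.569, -0.051]
ft_force: [0.6, 6.5, 3.0]
width: 0.017
time_s: 7.18
position: [0.5782, -0.3133, 0.0737]
ee_rot: [0.056, 1.569, -0.052]
ft_force: [-0.5, -0.5, -0.1]
width: 0.0173
shift [-125.7  267.1 -122.9] turn -13.4 | at [ 0.5782 -0.3127  0.0737] jaw -3.9 t 7.23 F [-0.4  0.4 -0.6] Mz 0.014 w 0.017 j6 -0.51
```

View pics/w4.png

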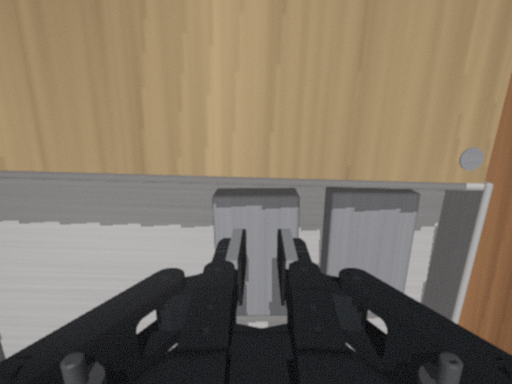

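Both blocks are in the tray, with tops at columns 213–300 and 322–415. Next is the plate's grip bar.

```bash
python3 -c "
from h import *
goal((.6468,-.0520,.20),67.6)"
```

```text
shift [-125.6  265.1   50.8] turn -71.5 | at [ 0.5782 -0.3127  0.0737] jaw -3.9 t 7.23 F [-0.4  0.4 -0.6] Mz 0.014 w 0.017 j6 -0.51
```

```bash
python3 -m inch '[[[-40,0,0,-7],[-80,10,5,-14],[-100,45,10,-21],[-125,85,18,-28],[-126,125,25,-35],[-126,160,31,-42],[-126,190,38,-49],[-126,215,44,-56],[-126,240,50,-63],[-126,265,51,-70]]]' 60; python3 -m inch '[[[0,0,0,-1],[0,0,0,-1],[0,0,0,-1]]]'; python3 -c "
from h import *
cap('wrist','w5');goal((.6468,-.0520,.078),67.6)
b=cv2.imread('pics/w5.png');hsv=cv2.cvtColor(b,cv2.COLOR_BGR2HSV)
i=imaging.camera_info('wrist');print(proj(i,(.6468,-.052,.086)))
"
```

```text
time_s: 8.07
position: [0.6475, -0.0499, 0.2005]
ee_rot: [-0.901, 1.373, 0.903]
ft_force: [1.2, -0.1, 0.2]
width: 0.0512
time_s: 8.32
position: [0.6473, -0.0497, 0.2003]
ee_rot: [-0.914, 1.368, 0.916]
ft_force: [0.9, -0.0, 0.4]
width: 0.0512
shift [ 1.224e+02 -1.000e-01 -2.000e+00] turn -0.2 | at [ 0.6473 -0.0503  0.2004] jaw 67.4 t 8.37 F [-0.2  0.7  1.1] Mz 0.022 w 0.0516 j6 -1.34
[259.39625944 195.4674708 ]
```

View pics/w5.png

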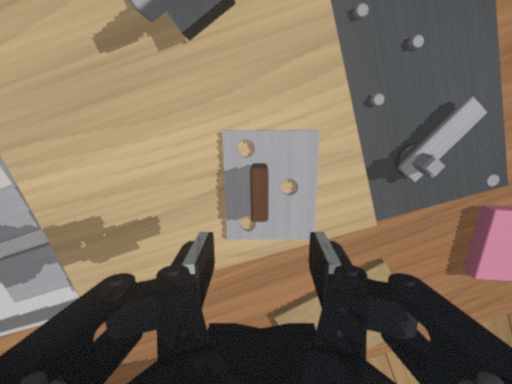

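The bar is centred at (259,193), within 2 px of the prediction. Pins are at (362,10), (416,42) and (376,99), and the clamp spindle is at about (425,165). I'll use these to refine the board pose.

```bash
python3 - <<'E'
from h import *
i=imaging.camera_info('wrist'); b0=np.load('board.npy')
W=[ray(i,p,.049)[:2] for p in [(362,10),(416,42),(376,99)]]+[ray(i,(376,221),.05)[:2],ray(i,(508,187),.042)[:2]]
L=[(-.038,.125),(0,.167),(.038,.125),(.16,.1),(.16,.24)]
b,e=fit(L,W); print(b0.round(4),b.round(4),e,(w2l(b0,W)*1e3).round(1).tolist())
b1,e1=fit(L[:3],W[:3]);print('pins',b1.round(4),e1)
# plate corners
P=[ray(i,p,.056)[:2] for p in [(317,130),(317,240),(228,239),(223,130)]]
pl,e=fit([(-.055,.045),(.055,.045),(.055,-.045),(-.055,-.045)],P);print('plate',pl.round(4),e)
H=[ray(i,p,.056)[:2] for p in [(246,149),(288,187),(247,224)]]
pl,e=fit([(-.038,-.024),(0,.018),(.038,-.024)],H);print('plate holes',pl.round(4),e)
b[:2]=.5*(l2w(b,(0,.14))[0]+l2w(b0,(0,.14))[0])-l2w([0,0,b[2]],(0,.14))[0]
print(b)
E
```

```text
[ 0.5626 -0.0384 -0.0941] [ 0.5624 -0.0406 -0.1022] 0.00368811226916943 [[-35.8, 123.1], [2.2, 163.4], [38.7, 121.0], [157.0, 98.2], [164.2, 237.6]]
pins [ 0.5605 -0.0413 -0.1196] 0.0008372494516307727
plate [ 0.6521 -0.0417 -0.3765] 0.0025245528641493174
plate holes [ 0.6516 -0.0423 -0.3879] 0.0007989954136828903
[ 0.56193763 -0.03942482 -0.10218493]
```

```bash
python3 -m inch '[[[40,0,-2,0],[80,0,-2,0],[110,0,-2,0],[120,0,-2,0],[122,0,-2,0],[122,0,-2,0]]]'; python3 -m inch '[[[0,0,0,0],[0,0,0,0],[0,0,0,0],[0,0,0,0],[0,0,0,0],[0,0,0,0]]]' 0 25; python3 -c "
from h import *
goal((.6468,-.0520,.078),67.6); cap('top','t5')"
```

```text
time_s: 8.87
position: [0.6468, -0.0528, 0.0787]
ee_rot: [-0.912, 1.368, 0.914]
ft_force: [0.8, -0.3, 0.0]
width: 0.0513
time_s: 9.37
position: [0.6487, -0.0531, 0.0817]
ee_rot: [-0.915, 1.365, 0.91]
ft_force: [-0.1, 0.3, 6.4]
width: 0.0157
shift [3.7 2.2 0.3] turn -0.2 | at [ 0.6487 -0.0531  0.0817] jaw 67.4 t 9.37 F [-0.1  0.3  6.4] Mz -0.059 w 0.0157 j6 -1.34
```

```bash
python3 -c "
from h import *
np.save('board.npy',[.5619,-.0394,-.1022])
bgoal(60,40,81.5,85);bgoal(1.5,47,81.5,90)"
```

```text
shift [ 0.1 39.5 34.8] turn -11.8 | at [ 0.6487 -0.0531  0.0817] jaw 67.3 t 9.42 F [-0.3  0.   7.3] Mz -0.083 w 0.0157 j6 -1.34
shift [-0.2 97.6 24.6] turn -16.8 | at [ 0.6487 -0.0531  0.0817] jaw 67.3 t 9.42 F [-0.3  0.   7.3] Mz -0.083 w 0.0157 j6 -1.34
```

```bash
python3 -m inch '[[[0,10,9,-3],[0,20,18,-6],[0,30,27,-9],[0,40,34,-12],[0,49,33,-14],[0,59,32,-16],[0,69,30,-17],[0,79,28,-17],[0,89,26,-17],[0,98,25,-17]]]' - 40; python3 -m inch '[[[0,0,0,0],[0,0,0,0]]]'; python3 -c "
from h import *
cap('wrist','w6');bgoal(1.5,47,81.5,90);cap('top','t6');print({k:np.round(v,4).tolist() for k,v in imaging.camera_info('wrist').items() if k=='extrinsics'})"
```

```text
time_s: 10.25
position: [0.5674, 0.0076, 0.0818]
ee_rot: [-1.138, 1.248, 1.131]
ft_force: [2.3, 0.0, -1.1]
width: 0.0153
time_s: 10.42
position: [0.566, 0.0079, 0.0817]
ee_rot: [-1.137, 1.25, 1.133]
ft_force: [-3.4, 0.6, 2.8]
width: 0.0154
shift [ 0.3 -1.9 -0.5] turn 0.2 | at [0.5663 0.0079 0.0818] jaw 84.3 t 10.47 F [-4.3  1.4  3. ] Mz 0.086 w 0.0151 j6 -1.55
{'extrinsics': [[0.0986, -0.9555, -0.2782, 0.4974], [0.9951, 0.095, 0.0262, 0.0139], [0.0014, -0.2794, 0.9602, 0.2042], [0.0, 0.0, 0.0, 1.0]]}
```

View pics/w6.png

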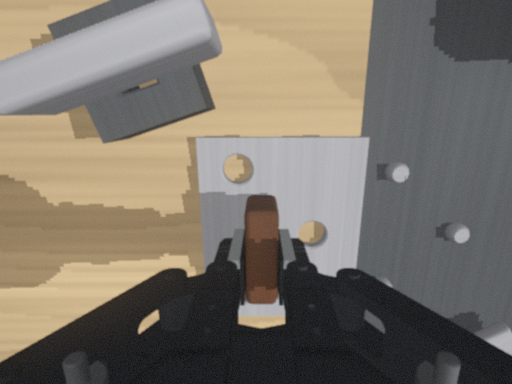

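```bash
python3 - <<'E'
import cv2
a=cv2.imread('pics/w6.png')[130:310,190:490]
cv2.imwrite('pics/w6c.png',cv2.resize(a,None,fx=2.6,fy=2.6,interpolation=cv2.INTER_CUBIC))
E
```

```text
(no output)
```

View pics/w6c.png

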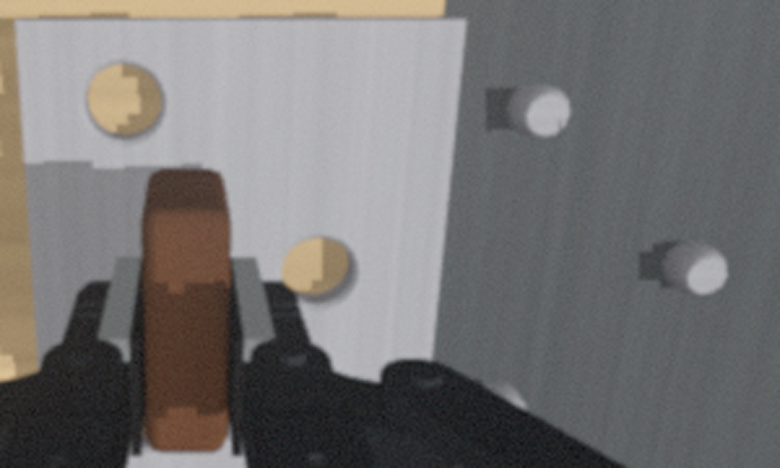

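The crop shows hole rims at (125,100) and (319,267), and pin tops at (548,112) and (707,271).

```bash
python3 - <<'E'
from h import *
i=imaging.camera_info('wrist'); f=lambda u,v:((u+.5)/2.6-.5+190,(v+.5)/2.6-.5+130)
H=np.array([ray(i,f(125,100),.056)[:2],ray(i,f(319,267),.056)[:2]]); Pn=np.array([ray(i,f(548,112),.049)[:2],ray(i,f(707,271),.049)[:2]])
L=[(-.038,-.024),(0,.018)]
ph,e=fit(L,H); pp,e2=fit(L,Pn); print('plate',ph,e,'nest',pp,e2, 'len',np.linalg.norm(H[1]-H[0]),np.linalg.norm(Pn[1]-Pn[0]))
q,M,s=pose(); d=np.r_[pp[:2]-ph[:2],0]; print('tool shift to nest',(M.T@d*1e3).round(1),'turn',np.degrees(ph[2]-pp[2]), 'jaw-90',np.degrees(np.arctan2(M[1,2],M[0,2]))-90)
b=np.load('board.npy'); print(l2w(b,(0,.149)),b[2]); print((w2l(b,ph[:2])*1e3))
# rotation about TCP by dyaw moves plate origin
c=ph[:2]-q[:2]; print('plate org in tool',(M.T@np.r_[c,0]*1e3).round(1))
E
```

```text
plate [ 0.5643698   0.01897968 -0.09140642] 0.0003591399836057052 nest [ 0.57734448  0.10858046 -0.09240941] 0.00029677665571414824 len 0.05566301893625495 0.05583327429302167
tool shift to nest [ 0.2 -4.  90.4] turn 0.057467114822319657 jaw-90 -5.693649088198143
[[0.57710131 0.10882254]] -0.1022
[[-3.49910729 58.32703192]]
plate org in tool [ 0.   3.3 10.9]
```

```bash
python3 -m inch '[[[0,-2,8,0],[0,-4,18,0],[0,-4,28,0],[0,-4,38,0],[0,-4,48,0],[0,-4,58,0],[0,-4,68,0],[0,-4,78,0],[0,-4,86,0],[0,-4,90.4,0]]]'; python3 -m inch '[[[0,0,0,0],[0,0,0,0]]]'; python3 -c "
from h import *
cap('wrist','w7');b=[.5773,.1086,-.092];p=l2w(b,(.0033*0,-.011))[0];goal(np.r_[p,.0817],84.5)"
```

```text
time_s: 11.35
position: [0.579, 0.0991, 0.0811]
ee_rot: [-1.136, 1.25, 1.135]
ft_force: [0.3, -0.8, -3.9]
width: 0.0154
time_s: 11.52
position: [0.5778, 0.0998, 0.0798]
ee_rot: [-1.135, 1.251, 1.137]
ft_force: [-0.1, 0.5, -5.2]
width: 0.0152
shift [-1.7  1.6 -1.8] turn -0.1 | at [0.578  0.0993 0.08  ] jaw 84.4 t 11.57 F [ 1.4 -1.  -5.2] Mz -0.011 w 0.0152 j6 -1.4
```

```bash
python3 -m inch '[[[0,-1,-1,0],[0,-1.6,-1.7,0],[1,-1.6,-1.7,0],[2,-1.6,-1.7,0],[4,-1.6,-1.7,0],[6,-1.6,-1.7,0],[6,-1.6,-1.7,0]]]'; python3 -c "
from h import *
cap('wrist','w8');b=[.5773,.1086,-.092];p=l2w(b,(-.0033*0,-.011))[0];goal(np.r_[p,.074],84.5)
a=cv2.imread('pics/w8.png')[130:330,170:470]
cv2.imwrite('pics/w8c.png',cv2.resize(a,None,fx=2.6,fy=2.6,interpolation=cv2.INTER_CUBIC))"
```

```text
time_s: 12.15
position: [0.5796, 0.0974, 0.074]
ee_rot: [-1.135, 1.251, 1.136]
ft_force: [-0.0, -0.7, -4.3]
width: 0.015
shift [-0.1  3.2 -0.1] turn -0.2 | at [0.5795 0.0975 0.0739] jaw 84.3 t 12.2 F [ 0.4  0.6 -4.8] Mz -0.027 w 0.0153 j6 -1.4
```

View pics/w8c.png

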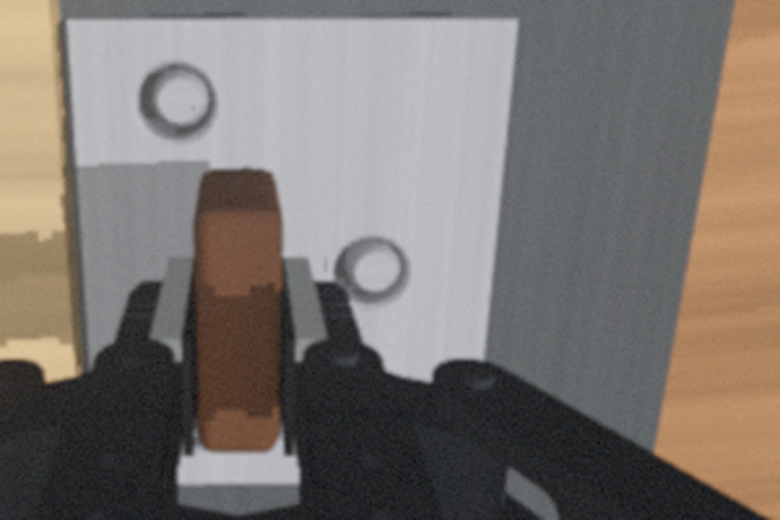

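Both visible pins, at (180,97) and (375,267), sit inside their holes, and the TCP is 7.8 mm lower. I'll press slightly and release.

```bash
python3 -m inch '[[[1,0,0,0],[2,0,0,0],[2,0,0,0]]]'; python3 -m inch '[[[0,0,0,0],[0,0,0,0],[0,0,0,0],[0,0,0,0]]]' 45; python3 -m inch '[[[-20,0,0,0],[-60,0,0,0],[-100,0,0,0],[-125,0,0,0],[-125,0,0,0],[-125,0,0,0]]]' ; python3 -c "
from h import *
cap('wrist','w9');cap('top','t9');goal((.4737,-.0381,.20),9.5)"
```

```text
time_s: 12.45
position: [0.58, 0.0975, 0.0738]
ee_rot: [-1.135, 1.251, 1.136]
ft_force: [-4.6, 0.9, 5.0]
width: 0.0153
time_s: 12.78
position: [0.5804, 0.0976, 0.0741]
ee_rot: [-1.136, 1.25, 1.136]
ft_force: [0.2, 0.7, -0.2]
width: 0.0387
time_s: 13.28
position: [0.5814, 0.0974, 0.2019]
ee_rot: [-1.138, 1.246, 1.132]
ft_force: [-0.4, -0.2, -0.5]
width: 0.0385
shift [  -2.6   91.8 -145. ] turn 74.9 | at [0.5794 0.0972 0.1979] jaw 84.4 t 13.38 F [ 0.5  0.7 -0.2] Mz 0.014 w 0.0387 j6 -1.4
```

View pics/w9.png

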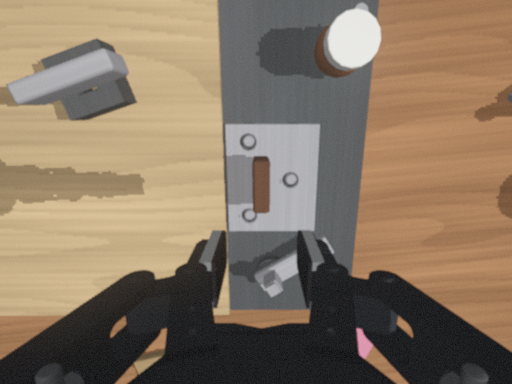

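The plate is down, with all three pins showing in its holes at (248,141), (290,179) and (249,215). The key is at the upper left, with its bar running from (15,93) to (121,64). The clamp is still parked.

```bash
python3 - <<'E'
from h import *
i=imaging.camera_info('wrist')
q=np.array([ray(i,p,.106)[:2] for p in [(15,93),(121,64)]]); d=q[0]-q[1]; print('key',q.mean(0),np.linalg.norm(d),np.degrees(np.arctan2(d[1],d[0])))
sh=ray(i,(270,277),.082)[:2]; tip=ray(i,(325,245),.059)[:2]; nom=l2w([.5773,.1086,-.095],(.105,0))[0]; print('shaft seen',sh,'nominal',nom,'arm ang',np.degrees(np.arctan2(*(tip-nom)[::-1])))
c=q.mean(0); a=np.degrees(np.arctan2(d[1],d[0]))+90; goal(np.r_[c,.2],a)
E
```

```text
key [ 0.47399325 -0.0303683 ] 0.08059544229610842 -81.90752236629656
shaft seen [0.66173339 0.09725224] nominal [0.68182654 0.09864   ] arm ang 122.84927729008318
shift [  -2.5   92.3 -137.3] turn 76.3 | at [0.5794 0.0972 0.1979] jaw 84.4 t 13.38 F [ 0.5  0.7 -0.2] Mz 0.014 w 0.0387 j6 -1.4
```

```bash
python3 -m inch '[[[0,10,-15,7],[0,20,-30,14],[0,30,-45,21],[0,40,-60,28],[0,50,-75,35],[0,60,-90,42],[0,70,-105,49],[0,80,-120,56],[0,90,-135,63],[0,92,-138,70]]]' 50; python3 -m inch '[[[0,0,0,6],[0,0,0,6],[0,0,0,6]]]'; python3 -c "
from h import *
cap('wrist','w10');goal((.474,-.0304,.2),8.1)"
```

```text
time_s: 14.22
position: [0.4717, -0.0322, 0.1947]
ee_rot: [-0.188, 1.566, 0.193]
ft_force: [0.2, -0.2, 0.4]
width: 0.043
time_s: 14.47
position: [0.4707, -0.0321, 0.1927]
ee_rot: [-0.108, 1.575, 0.114]
ft_force: [-0.1, -0.8, 0.7]
width: 0.0428
shift [-6.8  1.2  3.1] turn -0.0 | at [ 0.4711 -0.032   0.1932] jaw 8.1 t 14.52 F [-0.3 -0.5  0.2] Mz -0.027 w 0.0426 j6 -0.32
```

View pics/w10.png

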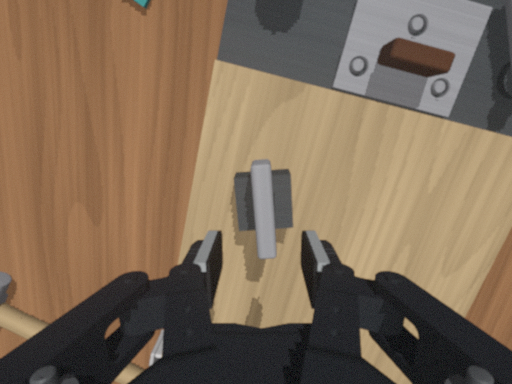

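The key's bar top runs from (261,161) to (266,257), slightly turned relative to the jaws.

```bash
python3 - <<'E'
from h import *
i=imaging.camera_info('wrist')
q=np.array([ray(i,p,.106)[:2] for p in [(261.5,161),(266,257)]]); d=q[1]-q[0]; a=np.degrees(np.arctan2(d[1],d[0]))
print('key',q.mean(0),np.linalg.norm(d),a)
goal(np.r_[q.mean(0),.09],a+90)
E
```

```text
key [ 0.47385011 -0.03645758] 0.07960285601502544 -79.20066406544726
shift [103.2  -5.2   2.7] turn -2.7 | at [ 0.4711 -0.032   0.1932] jaw 8.1 t 14.52 F [-0.3 -0.5  0.2] Mz -0.027 w 0.0426 j6 -0.32
```

```bash
python3 -m inch '[[[30,-5,3,-3],[60,-5,3,-3],[80,-5,3,-3],[88,-5,3,-3],[90,-5,3,-3],[90,-5,3,-3]]]'; python3 -m inch '[[[0,0,0,0],[0,0,0,0],[0,0,0,0],[0,0,0,0],[0,0,0,0],[0,0,0,0]]]' 0 60; python3 -c "
from h import *
nom=l2w([.5773,.1086,-.095],(.105,0))[0];goal(np.r_[nom,.2],27)"
```

```text
time_s: 15.02
position: [0.4743, -0.0361, 0.1031]
ee_rot: [-0.15, 1.572, 0.156]
ft_force: [0.3, -1.0, 0.0]
width: 0.043
time_s: 15.52
position: [0.4756, -0.0363, 0.1049]
ee_rot: [-0.15, 1.569, 0.155]
ft_force: [-0.1, 0.3, 7.0]
width: 0.0149
shift [-95.4  92.8 228.2] turn -15.8 | at [ 0.4756 -0.0363  0.1049] jaw 11.2 t 15.52 F [-0.1  0.3  7. ] Mz 0.009 w 0.0149 j6 -0.39
```

```bash
python3 -m inch '[[[-40,0,0,0],[-80,0,0,0],[-95,2,35,0],[-95,4,70,0],[-95,6,105,-4],[-95,8,140,-8],[-95,10,175,-12],[-95,12,205,-16],[-95,13,228,-16],[-95,13,228,-16]]]'; python3 -m inch '[[[0,0,0,0],[0,0,0,0],[0,0,0,0]]]'; python3 -c "
from h import *
cap('wrist','w11');nom=l2w([.5773,.1086,-.095],(.105,0))[0];goal(np.r_[nom,.2],27);i=imaging.camera_info('wrist');print(nom,proj(i,np.r_[nom,.082]))
a=cv2.imread('pics/w11.png');cv2.imwrite('pics/w11c.png',cv2.resize(a[50:250,130:430],None,fx=2.6,fy=2.6,interpolation=cv2.INTER_CUBIC))"
```

```text
time_s: 16.35
position: [0.6997, 0.0214, 0.1975]
ee_rot: [-0.369, 1.541, 0.376]
ft_force: [-2.0, -0.3, -1.8]
width: 0.0147
time_s: 16.6
position: [0.6985, 0.0212, 0.1966]
ee_rot: [-0.369, 1.543, 0.376]
ft_force: [0.3, -0.1, -2.4]
width: 0.0144
shift [-2.7 76.6 20.5] turn 0.2 | at [0.6986 0.0211 0.197 ] jaw 27.2 t 16.65 F [ 0.2 -0.4 -3.6] Mz -0.017 w 0.0145 j6 -0.52
[0.68182654 0.09864   ] [286.85426548 103.96814023]
```

View pics/w11c.png

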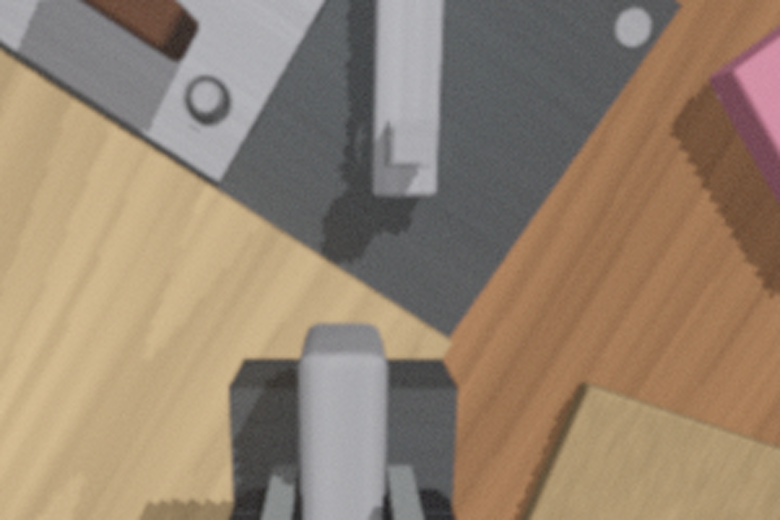

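The crop shows the clamp arm running almost straight up the picture, with the shaft's top face at about (390–437, 120–165). The held key's bar end is at about (344,355). I'll take the exact edges from pixel profiles.

```bash
python3 - <<'E'
from h import *
g=cv2.cvtColor(cv2.imread('pics/w11.png'),cv2.COLOR_BGR2GRAY)
print('shaft rows 90-128 cols 270-302'); 
for v in range(90,128,2): print(v,g[v,270:303:1].tolist())
print('key column 262'); print(list(zip(range(170,200),g[170:200,262].tolist(),g[170:200,230].tolist())))
print('key row 215',list(zip(range(215,312,1),g[215,215:312].tolist())))
E
```

```text
shaft rows 90-128 cols 270-302
90 [65, 66, 74, 93, 132, 161, 173, 174, 175, 178, 180, 181, 183, 179, 176, 175, 175, 175, 178, 180, 180, 175, 175, 174, 174, 172, 175, 173, 154, 116, 93, 96, 93]
92 [76, 71, 76, 98, 135, 163, 173, 173, 177, 180, 180, 182, 183, 181, 175, 176, 175, 175, 176, 176, 176, 176, 173, 174, 173, 176, 175, 175, 153, 112, 92, 94, 93]
94 [72, 69, 72, 100, 135, 165, 173, 174, 175, 178, 179, 180, 181, 179, 179, 173, 177, 176, 175, 180, 177, 177, 173, 175, 173, 175, 177, 169, 157, 112, 95, 92, 87]
96 [72, 73, 76, 97, 137, 164, 173, 171, 165, 160, 174, 177, 177, 174, 173, 172, 173, 174, 175, 175, 173, 169, 170, 168, 172, 169, 173, 169, 151, 111, 92, 94, 97]
98 [77, 75, 73, 102, 137, 165, 174, 162, 141, 132, 156, 164, 170, 171, 170, 171, 172, 171, 169, 171, 170, 169, 171, 171, 170, 173, 171, 168, 146, 112, 94, 97, 96]
100 [74, 73, 76, 102, 138, 163, 162, 136, 113, 115, 132, 147, 166, 169, 172, 169, 170, 167, 171, 170, 170, 168, 169, 169, 168, 170, 167, 162, 138, 103, 96, 98, 94]
102 [84, 76, 78, 102, 141, 152, 138, 124, 113, 120, 133, 148, 169, 172, 171, 173, 169, 173, 1
[... 2938 characters left out ...]
65), (252, 172), (253, 172), (254, 171), (255, 174), (256, 172), (257, 172), (258, 172), (259, 171), (260, 173), (261, 173), (262, 172), (263, 169), (264, 170), (265, 170), (266, 169), (267, 166), (268, 170), (269, 169), (270, 171), (271, 174), (272, 172), (273, 171), (274, 166), (275, 166), (276, 162), (277, 150), (278, 125), (279, 100), (280, 94), (281, 91), (282, 90), (283, 91), (284, 97), (285, 95), (286, 91), (287, 93), (288, 90), (289, 95), (290, 93), (291, 89), (292, 96), (293, 91), (294, 92), (295, 94), (296, 92), (297, 93), (298, 97), (299, 93), (300, 90), (301, 94), (302, 93), (303, 90), (304, 101), (305, 111), (306, 124), (307, 124), (308, 124), (309, 123), (310, 119), (311, 118)]
```

```bash
python3 - <<'E'
from h import *
i=imaging.camera_info('wrist'); q,M,s=pose(); T=lambda p:(M.T@(np.array(p)-q)*1e3).round(1)
zt=q[2]+.0011
print('bar end',T(ray(i,(262,185.5),zt)),'hub front bottom',T(ray(i,(262,187.7),zt-.056)),'hub top edge',T(ray(i,(262,198.8),zt-.03)))
print('bar sides',T(ray(i,(248,215),zt)),T(ray(i,(278,215),zt)),'hub sides bottom', T(ray(i,(217.8,215),zt-.03)),T(ray(i,(305.5,215),zt-.03)))
print('shaft',T(ray(i,(289.2,104.2),.082)),'nominal',T(np.r_[.68183,.09864,.082]))
a=ray(i,(284,124.5),.059);b=ray(i,((284+2.0),52),.059); 
e=[ray(i,p,.059) for p in [(273.7,104),(275,52),(298.3,104),(300.8,52)]]; print([T(x) for x in e])
E
python3 -c "
import cv2;g=cv2.cvtColor(cv2.imread('pics/w11.png'),cv2.COLOR_BGR2GRAY)
for v in (52,60,70,80): print(v,g[v,268:308].tolist())"
```

```text
bar end [-0.9 37.8  0.5] hub front bottom [55.  22.3  0.7] hub top edge [29.  22.6  0.6]
bar sides [-1.  23.9 -5.9] [-1.  24.   7.9] hub sides bottom [ 29.   12.9 -24.5] [28.9 13.  25.5]
shaft [115.3  75.8  22.7] nominal [115.3  76.   20.8]
[array([138.4,  76.7,  11.3]), array([138.6, 118.4,  11.8]), array([138.3,  76.7,  32.9]), array([138.5, 118.4,  33.5])]
52 [78, 77, 77, 79, 74, 78, 106, 140, 163, 173, 178, 178, 180, 182, 182, 183, 181, 177, 176, 179, 176, 177, 180, 181, 179, 178, 175, 174, 174, 177, 178, 162, 135, 104, 98, 103, 94, 97, 99, 94]
60 [75, 72, 74, 75, 77, 86, 107, 143, 167, 177, 178, 177, 180, 183, 182, 181, 179, 181, 177, 179, 177, 177, 180, 181, 180, 176, 176, 175, 178, 177, 176, 156, 123, 98, 94, 97, 97, 97, 93, 96]
70 [72, 74, 73, 74, 76, 86, 118, 151, 171, 177, 176, 178, 180, 179, 182, 181, 178, 178, 176, 176, 179, 178, 180, 179, 179, 175, 175, 176, 175, 177, 170, 152, 112, 97, 95, 98, 94, 98, 96, 93]
80 [75, 72, 74, 69, 72, 87, 123, 157, 170, 176, 177, 180, 179, 181, 182, 181, 180, 176, 177, 178, 177, 176, 179, 179, 176, 175, 174, 174, 178, 177, 163, 129, 99, 92, 96, 96, 94, 94, 97, 95]
```

```bash
python3 -m inch '[[[0,25,7,0],[0,50,14,0],[0,70,20,0],[15,78.2,22,0],[30,78.2,22,0],[42,78.2,22,0],[42,78.2,22,0],[42,78.2,22,0]]]';  python3 -c "
from h import *
goal((.6986,.0211,.197),27.2)
q,M,s=pose();print(q)"
```

```text
time_s: 17.32
position: [0.681, 0.0995, 0.1525]
ee_rot: [-0.368, 1.547, 0.375]
ft_force: [-0.2, 0.1, -2.9]
width: 0.0143
shift [-44.8 -77.5 -20.4] turn -0.1 | at [0.681  0.0995 0.1525] jaw 27.1 t 17.32 F [-0.2  0.1 -2.9] Mz 0.0 w 0.0143 j6 -0.41
[0.68095147 0.09949689 0.15253831]
```

```bash
python3 -m inch '[[[0,0.7,1.2,0],[6,0.7,1.2,0],[12,0.7,1.2,0],[16,0.7,1.2,0],[20,0.7,1.2,0],[24,0.7,1.2,0],[24,0.7,1.2,0]]]';  python3 -c "
from h import *
goal((.6986,.0211,.197),27.2)"
```

```text
time_s: 17.9
position: [0.6808, 0.1007, 0.1272]
ee_rot: [-0.368, 1.549, 0.376]
ft_force: [0.1, 0.0, -2.6]
width: 0.0144
shift [-70.3 -78.4 -21.1] turn -0.1 | at [0.6808 0.1007 0.1272] jaw 27.1 t 17.9 F [ 0.1  0.  -2.6] Mz 0.012 w 0.0144 j6 -0.41
```

```bash
python3 -m inch '[[[4,0,0,0],[8,0,0,0],[11,0,0,0],[13,0,0,0],[14,0,0,0],[14,0,0,0]]]';  python3 -c "
from h import *
goal((.6986,.0211,.197),27.2)"
```

```text
time_s: 18.4
position: [0.681, 0.1008, 0.1141]
ee_rot: [-0.368, 1.549, 0.376]
ft_force: [-3.1, -0.4, 1.5]
width: 0.0149
shift [-83.3 -78.4 -21.4] turn -0.1 | at [0.681  0.1008 0.1141] jaw 27.1 t 18.4 F [-3.1 -0.4  1.5] Mz -0.044 w 0.0149 j6 -0.41
```

```bash
python3 -m inch '[[[0,0,-0.2,-5],[0,0,-0.4,-10],[0,-0.1,-0.6,-15],[0,-0.1,-0.8,-20],[0,-0.2,-1,-25],[0,-0.3,-1.2,-30],[0,-0.4,-1.4,-35],[0,-0.6,-1.5,-40],[0,-0.7,-1.7,-45],[0,-0.9,-1.8,-50]]]';  python3 -c "
from h import *
goal((.681,.1008,.114),84.4);i=cap('top','t12')"
```

```text
time_s: 19.23
position: [0.6805, 0.0996, 0.1141]
ee_rot: [-1.039, 1.31, 1.053]
ft_force: [1.5, 2.4, -2.7]
width: 0.0148
shift [ 0.1 -0.2  1.3] turn -7.0 | at [0.6805 0.0996 0.1141] jaw 77.4 t 19.23 F [ 1.5  2.4 -2.7] Mz -0.036 w 0.0148 j6 -1.29
```

```bash
python3 -m inch '[[[0,0,0,-3],[0,0,0,-6],[0,0,0,-9],[0,0,0,-12],[0,0,0,-12]]]';  python3 -c "
from h import *
goal((.681,.1008,.114),84.4)"; python3 -m inch '[[[0,0,0,-2],[0,0,0,-4],[0,0,0,-5],[0,0,0,-5]]]';  python3 -c "
from h import *
goal((.681,.1008,.114),84.4)"
```

```text
time_s: 19.7
position: [0.6806, 0.0994, 0.1141]
ee_rot: [-1.196, 1.217, 1.21]
ft_force: [-0.4, 0.2, -1.6]
width: 0.0147
shift [ 0.1 -0.4  1.4] turn 5.1 | at [0.6806 0.0994 0.1141] jaw 89.5 t 19.7 F [-0.4  0.2 -1.6] Mz 0.047 w 0.0147 j6 -1.5
time_s: 20.03
position: [0.6806, 0.0992, 0.1141]
ee_rot: [-1.259, 1.176, 1.273]
ft_force: [-0.6, -1.3, -0.9]
width: 0.0149
shift [ 0.1 -0.6  1.5] turn 10.0 | at [0.6806 0.0992 0.1141] jaw 94.4 t 20.03 F [-0.6 -1.3 -0.9] Mz -0.029 w 0.0149 j6 -1.58
```

```bash
for k in 1 2; do python3 -m inch '[[[0,0,0,-1],[0,0,0,-2],[0,0,0,-2]]]' >/dev/null;  python3 -c "
from h import *
goal((.681,.1008,.114),84.4)"; done
```

```text
shift [ 0.1 -0.6  1.6] turn 12.0 | at [0.6806 0.0992 0.1141] jaw 96.4 t 20.28 F [-0.3 -1.3 -1.8] Mz 0.024 w 0.0145 j6 -1.62
shift [ 0.1 -0.7  1.6] turn 14.0 | at [0.6806 0.0991 0.1141] jaw 98.4 t 20.53 F [-1.2 -1.1 -1.3] Mz -0.057 w 0.0147 j6 -1.65
```

```bash
for k in 1 2; do python3 -m inch '[[[0,0,0,-1],[0,0,0,-2],[0,0,0,-2]]]' >/dev/null;  python3 -c "
from h import *
goal((.681,.1008,.114),84.4)"; done; python3 -c "
from h import *
im,i=cap('wrist','w13'); im2,_=cap('scene','s13')
a=cv2.imread('pics/s13.png')[180:300,190:370]; cv2.imwrite('pics/m13.png',np.vstack([cv2.resize(cv2.imread('pics/w13.png')[60:360],(512,300)),cv2.resize(a,(450,300),interpolation=cv2.INTER_CUBIC)[:, :450] if 0 else cv2.copyMakeBorder(cv2.resize(a,(450,300),interpolation=cv2.INTER_CUBIC),0,0,0,62,cv2.BORDER_CONSTANT)]))"
```

```text
shift [ 0.1 -0.7  1.6] turn 16.1 | at [0.6806 0.099  0.1141] jaw 100.5 t 20.78 F [-0.7 -0.5 -1.1] Mz 0.025 w 0.0142 j6 -1.69
shift [ 0.1 -0.8  1.7] turn 18.1 | at [0.6806 0.099  0.1141] jaw 102.5 t 21.03 F [-1.  -0.6 -0.9] Mz -0.119 w 0.0142 j6 -1.73
```

View pics/m13.png

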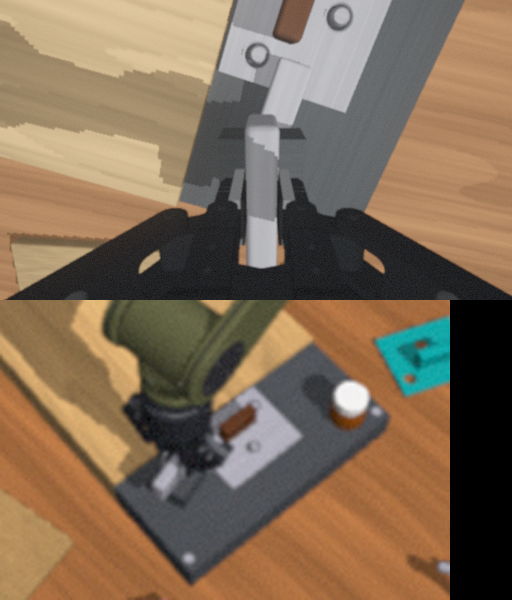

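The wrist half of the picture shows the arm over the plate, with its tip edge from (273,60) to (310,68). The grip bar, the pins in their holes and the key all look in place. Next I check the arm's angle numerically.

```bash
python3 - <<'E'
from h import *
i=imaging.camera_info('wrist'); n=[.5773,.1086,-.095]
T=np.array([ray(i,p,.059)[:2] for p in [(274,120),(310,128)]]); print((w2l(n,T)*1e3).round(1), (w2l(n,ray(i,(290,185),.059)[:2])*1e3).round(1))
for p in [(340,76),(257,114)]: print('pins',(w2l(n,ray(i,p,.049)[:2])*1e3).round(1))
g=cv2.cvtColor(cv2.imread('pics/w13.png'),cv2.COLOR_BGR2GRAY)
goal((.681,.1008,.114),84.4)
for v in (135,150,165): print(v,list(zip(range(262,318,2),g[v,262:318:2].tolist())))
E
```

```text
[[ 39.  -13.1]
 [ 36.7   9.5]] [[74.5  9.8]]
pins [[ 1.4 17.9]]
pins [[ 38.9 -24.2]]
shift [ 0.1 -0.8  1.7] turn 18.1 | at [0.6806 0.099  0.1141] jaw 102.5 t 21.13 F [-1.3 -1.1 -1.5] Mz -0.065 w 0.0146 j6 -1.73
135 [(262, 146), (264, 144), (266, 142), (268, 141), (270, 142), (272, 137), (274, 133), (276, 177), (278, 191), (280, 193), (282, 196), (284, 195), (286, 196), (288, 193), (290, 192), (292, 193), (294, 193), (296, 194), (298, 195), (300, 192), (302, 190), (304, 190), (306, 192), (308, 196), (310, 189), (312, 188), (314, 187), (316, 187)]
150 [(262, 84), (264, 78), (266, 83), (268, 105), (270, 157), (272, 189), (274, 193), (276, 194), (278, 194), (280, 195), (282, 196), (284, 192), (286, 192), (288, 193), (290, 195), (292, 194), (294, 194), (296, 190), (298, 191), (300, 190), (302, 194), (304, 192), (306, 184), (308, 186), (310, 185), (312, 186), (314, 189), (316, 192)]
165 [(262, 85), (264, 130), (266, 175), (268, 191), (270, 190), (272, 193), (274, 194), (276, 194), (278, 192), (280, 191), (282, 191), (284, 191), (286, 194), (288, 192), (290, 189), (292, 188), (294, 190), (296, 195), (298, 190), (300, 123), (302, 110), (304, 109), (306, 108), (308, 108), (310, 113), (312, 108), (314, 105), (316, 105)]
```

```bash
for k in 1 2 3; do python3 -m inch '[[[0,0,0,-1],[0,0,0,-2],[0,0,0,-2],[0,0,0,-2]]]' >/dev/null;  python3 -c "
from h import *
goal((.681,.1008,.114),84.4)
im,i=cap('wrist','w14');g=cv2.cvtColor(im,cv2.COLOR_RGB2GRAY)
print((i['extrinsics'][:2,3]).round(4))"; done
```

```text
shift [ 0.1 -0.8  1.7] turn 20.1 | at [0.6806 0.099  0.1141] jaw 104.5 t 21.47 F [-0.4 -1.  -1.6] Mz -0.243 w 0.0146 j6 -1.76
[0.6148 0.0807]
shift [ 0.1 -0.9  1.7] turn 22.1 | at [0.6806 0.0989 0.1141] jaw 106.5 t 21.85 F [-0.5 -1.6 -1.1] Mz -0.407 w 0.0146 j6 -1.79
[0.6155 0.0783]
shift [ 0.1 -1.   1.7] turn 24.1 | at [0.6806 0.0989 0.1141] jaw 108.5 t 22.23 F [-0.6 -1.7 -1.7] Mz -0.488 w 0.0146 j6 -1.83
[0.6162 0.076 ]
```

At the stop: the moment climbed steadily from 0.06 to 0.49 N m. Now I turn back through the play so the key sits squarely, then release.

```bash
python3 -m inch '[[[0,0,0,4],[0,0,0.2,8],[0,0,0.4,11],[0,0,0.6,14],[0,0,0.6,17],[0,0,0.6,18],[0,0,0.6,18]]]'; python3 -c "
from h import *
goal((.681,.1008,.114),84.4)"; python3 -m inch '[[[1,0,0,0],[2,0,0,0],[0,0,0,0],[0,0,0,0]]]'; python3 -m inch '[[[0,0,0,0],[0,0,0,0],[0,0,0,0],[0,0,0,0],[0,0,0,0]]]' 45; python3 -m inch '[[[-15,0,0,0],[-35,0,0,0],[-70,0,0,0],[-110,0,0,0],[-110,-60,0,0],[-110,-100,0,0],[-110,-100,0,0],[-110,-100,0,0]]]'; python3 -c "
from h import *
cap('wrist','w15');goal((.681,.1008,.114),84.4); cap('scene','s15');cap('top','t15')
w=cv2.imread('pics/w15.png'); a=cv2.resize(cv2.imread('pics/t15.png')[135:250,180:380],(512,294),interpolation=cv2.INTER_CUBIC)
cv2.imwrite('pics/m15.png',np.vstack([w[:300],a]))"
```

```text
time_s: 22.87
position: [0.6805, 0.0999, 0.1141]
ee_rot: [-1.211, 1.208, 1.224]
ft_force: [-0.1, 0.8, -3.0]
width: 0.0148
shift [ 0.1 -0.5  0.9] turn 6.2 | at [0.6805 0.0999 0.1141] jaw 90.6 t 22.87 F [-0.1  0.8 -3. ] Mz -0.036 w 0.0148 j6 -1.52
time_s: 23.2
position: [0.6806, 0.1, 0.1143]
ee_rot: [-1.212, 1.207, 1.224]
ft_force: [1.3, -0.5, -2.0]
width: 0.0148
time_s: 23.62
position: [0.6808, 0.1, 0.1145]
ee_rot: [-1.212, 1.207, 1.224]
ft_force: [0.2, -0.6, 0.2]
width: 0.0385
time_s: 24.28
position: [0.7842, 0.1004, 0.2246]
ee_rot: [-1.213, 1.205, 1.222]
ft_force: [-0.9, -0.4, -1.5]
width: 0.0385
shift [110.7 100.8   1. ] turn 6.2 | at [0.7825 0.1005 0.2241] jaw 90.6 t 24.33 F [-1.   0.1 -0.2] Mz 0.026 w 0.0383 j6 -1.52
```

View pics/m15.png

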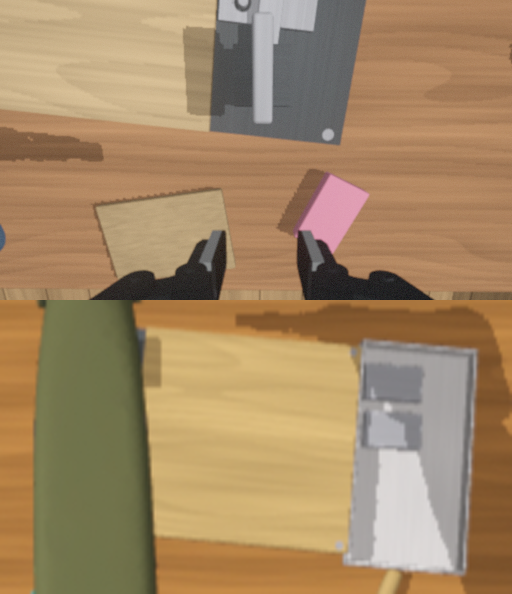

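The top half shows the key on the spindle, with its bar from (262,12) to (263,122), and the arm and plate beyond it. The bottom half shows both blocks flat in the tray and an empty deck. One last numeric check of key height, key angle and arm angle.

```bash
python3 - <<'E'
from h import *
i=imaging.camera_info('wrist'); n=[.5773,.1086,-.095]
g=cv2.cvtColor(cv2.imread('pics/w15.png'),cv2.COLOR_BGR2GRAY)
print('col262 top',g[4:24,262].tolist(),'bot',g[112:132,262].tolist())
for v in (20,40,60,80,100,115): print(v,g[v,244:300:2].tolist())
for z in (.115,.123): 
    q=np.array([ray(i,p,z)[:2] for p in [(262.5,12),(262.5,122)]]); d=q[0]-q[1]; print(z,np.linalg.norm(d),(w2l(n,q.mean(0))*1e3).round(1),'ang from board -x',np.degrees(np.arctan2(d[1],d[0]))-180-np.degrees(n[2]))
E
python3 -m inch '[[[0,35,0,-6],[0,70,0,-6],[0,105,0,-6],[0,140,0,-6],[0,175,0,-6],[0,190,0,-6],[0,190,0,-6],[0,190,0,-6]]]'; python3 - <<'E'
from h import *
im,i=cap('wrist','w16'); n=[.5773,.1086,-.095]; g=cv2.cvtColor(im,cv2.COLOR_RGB2GRAY); b=l2w
pt=lambda x,y,z:np.r_[l2w(n,(x/1e3,y/1e3))[0],z]
for x in (40,45,50,60,66,72): # intensity profile across the arm line at z=.059
    ys=np.arange(-20,21,2); print(x,[int(g[int(round(v)),int(round(u))]) if 0<=v<384 and 0<=u<512 else -1 for u,v in (proj(i,pt(x,y,.059)) for y in ys)])
E
```

```text
col262 top [192, 192, 191, 191, 191, 192, 192, 184, 174, 174, 182, 188, 188, 189, 188, 188, 190, 188, 189, 187] bot [182, 183, 182, 182, 179, 181, 180, 180, 178, 169, 157, 133, 106, 101, 100, 102, 102, 105, 103, 104]
20 [191, 180, 147, 150, 122, 159, 186, 190, 188, 190, 189, 186, 190, 188, 180, 187, 188, 191, 186, 182, 184, 185, 188, 189, 191, 189, 185, 185]
40 [79, 80, 77, 80, 106, 161, 185, 191, 188, 186, 185, 186, 187, 188, 177, 188, 191, 138, 109, 107, 104, 108, 103, 107, 108, 104, 107, 107]
60 [83, 82, 79, 81, 107, 154, 186, 188, 186, 185, 184, 184, 187, 185, 158, 103, 100, 101, 102, 103, 105, 103, 102, 100, 103, 105, 105, 106]
80 [73, 77, 76, 74, 97, 153, 180, 185, 186, 185, 183, 185, 186, 186, 151, 97, 100, 104, 99, 100, 101, 100, 102, 103, 105, 107, 102, 102]
100 [75, 74, 71, 77, 98, 150, 180, 183, 182, 185, 185, 186, 187, 187, 145, 102, 99, 97, 98, 100, 103, 98, 98, 101, 102, 99, 106, 99]
115 [101, 101, 97, 101, 107, 146, 175, 181, 179, 182, 182, 185, 184, 184, 134, 97, 103, 103, 102, 100, 101, 98, 98, 100, 100, 105, 98, 98]
0.115 0.07712160748802224 [[102.2   1.3]] ang from
[... 154 characters left out ...]
64]
ee_rot: [-1.289, 1.153, 1.3]
ft_force: [-0.6, -0.3, 0.4]
width: 0.0383
40 [96, 118, 131, 127, 128, 125, 156, 173, 178, 181, 179, 179, 178, 180, 175, 178, 177, 171, 171, 174, 178]
45 [163, 132, 134, 131, 131, 124, 157, 175, 176, 181, 178, 178, 178, 179, 177, 180, 180, 175, 172, 175, 179]
50 [172, 133, 134, 128, 128, 125, 162, 175, 178, 182, 180, 177, 179, 180, 177, 178, 180, 173, 172, 174, 176]
60 [72, 71, 71, 70, 69, 92, 160, 176, 178, 181, 178, 177, 180, 179, 175, 181, 150, 103, 97, 97, 95]
66 [71, 74, 67, 71, 73, 104, 165, 179, 179, 180, 176, 177, 178, 179, 175, 181, 169, 93, 92, 96, 95]
72 [67, 71, 71, 69, 69, 102, 168, 174, 181, 183, 178, 179, 180, 177, 177, 179, 162, 89, 90, 98, 90]
```

```bash
python3 -c "
from h import *
print(workorder.close_job())"
```

```text
the job is handed in; nothing more can be done
None
```

The job is done and handed in at about 25 s on the robot's clock, well inside the 210 s limit. It gave no verdict.

- **Blocks:** there were two. I pushed both along the deck over its end, and the last picture shows them lying flat in the tray with the deck clear.
- **Plate:** I slid it by its grip bar onto the pins. It dropped 7.8 mm of the expected 8 mm, and all three pins showed inside its holes.
- **Clamp:** I turned it with the key until it hit the stop, where the turning moment rose steadily to 0.49 N m. Afterwards the arm's edge ran parallel to the board's x, over the plate.
- **Key:** I left it on the spindle. The gripper's height when it seated put the key's underside at the shoulder, about 59 mm above the bench.

**Checks that were off:**
- The key sits about 6° (0.11 rad) from square to the spindle, within its 0.2 rad play. I turned it back through the play before letting go.
- In the last picture its bar measured 77 mm instead of 80 mm, and its centre was about 3 mm from nominal. I put that down to camera and edge error, because a raised key would have measured longer.
- The key had to turn roughly 17° further than the clamp before the stop was felt, against the stated 11.5°. I put this down to slack in the square fit and give in the grip.

I did not touch the other things on the bench, and I saw no sign of anything being knocked during the run.

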